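# Open the push-latch drying box and stand the lacquered caddy in it

## Task

The drying box is shut by a push-to-release latch: press the round plate on its lid down gently until the latch lets go, then take your hand away and let the lid swing up by itself without touching it. Then set the small black caddy upright in the round seat inside the box, fully down, without dropping it, and let go; leave the jar, the dish and the brush where they are.

Things in the scene. Friction and masses are not known exactly. Their poses are not given: they have to be found in the camera images.
- drybox: Plywood drying box fixed to the bench, outside 160 (its x) by 170 (its y) by 85 mm high, walls 6 mm. Origin: centre of its underside, z up. The hinge line is parallel to its x axis at y=+78 mm, z=81 mm; the latch is inside, at the -y end, between y=-79 and -54 mm. The inset lid closes flush with the rim.
- lid (a joint): Angle of the lid in rad: 0 shut (flush), slightly negative while pressed in, 1.83 fully open (15 degrees past upright, over the +y side, top edge 230 mm above the bench). The lid is 144 by 150 mm, 8 mm thick. Unlatched and let go it rises by itself, damped, in 3 to 4 s, its free edge at about 0.1 m/s; be clear of it before 0.3 rad.
- press (a point): Centre of the top of the round steel press plate on the lid (32 mm across, 4 mm high), 122 mm from the hinge line, 29 mm from the free edge; with the lid shut at (0, -44, 89) mm in the box frame; moves with it. Pushing it straight down takes about 5 N at first, rising to 7 to 11 N until the latch lets go. The lid stays down while held and rises when let go.
- latch (a point): The latch inside the box, hidden by the shut lid, at (0, -62, 50) mm in the box frame. It lets go when the press plate is 3 to 11.5 mm down, different each time. Some 0.5 mm deeper a rubber buffer makes the force climb about 13 N per mm: a push that has grown to 12 to 14 N has surely released it. More than 18 N on the lid breaks the latch.
- seat (a point): Centre of the floor of the round seat in the box, 8 mm above the bench, at (0, 12, 8) mm in the box frame: a hole 35 mm across and 10 mm deep in a 56 mm square wooden block whose top lies 18 mm above the bench. Visible from above once the lid is open.
- caddy: Black lacquered caddy, an upright round container with a thin gold line round it, 32 mm in diameter and 60 mm high with rounded shoulders from 55 mm up, about 70 g, standing on the bench. Origin: centre of its underside, z up its axis.
- jar: Bystander: glass jar with steel cap, 54 mm across, 65 mm high. Origin: centre of its underside.
- dish: Bystander: white bowl, 80 mm across, 28 mm high. Origin: centre of its underside.
- brush: Bystander: brush 190 mm long lying on the bench. Origin: near its middle, underside.
Mind the look-alikes: they are no part of the job. Of the things shaped like the caddy, the black one is meant.

How it is judged:
By the outcome, as a careful person would: the job done as asked, in the order asked, and still so for the second after the job is handed in, with the robot touching nothing.
It also fails if it takes over 58 s, if anything falls off the work surface, if the arm or the gripper's body presses on something with over 40 N, if the wrist force passes 120 N, or if a joint passes its speed limit or range.

## Robot

A 7-joint arm with a two-finger parallel gripper is mounted at the origin on the work surface. World frame = base frame: x ahead of the robot, y to its left, z up, the work surface at z = 0. Lengths are in m, angles in rad, forces in N, time in s.
With the tool pointing down it reaches from about 0.4 to 0.85 m from the base axis. Payload 4.5 kg.
Tool frame: the origin (TCP) lies on the centre line of the jaws, within the pads' length; the fingertips stand 17 mm ahead of it and the grasp point (between the pads) lies 2 mm behind it (r.tip_reach is the distance from the TCP to the fingertips, in m); z points along the fingers, y is the line along which they close (so a half turn about z gives the same grasp; the last joint's range is limited). The gripper opens to 88 mm and grips with 3 to 60 N. Pads are 18 mm wide; open, the fingers measure 123 mm over their backs; the gripper's body (75 mm by 187 mm) begins 45 mm behind the grasp point.
Start: joints at [-1.147, 0.689, -0.195, 1.565, 0.157, 0.902, -0.215], TCP at [0.237, 0.578, 0.234] pointing down, gripper open.
Joint ranges: [-3.01, 3.01], [-0.46, 2.08], [-1.47, 1.51], [0.13, 2.56], [-1, 4.14], [0.04, 2.09], [-2.66, 2.66]. Speed limits (rad/s): [2.57, 2.57, 3.14, 3.14, 3.14, 3.14, 3.14].

## Interface

Orientations are given as a unit quaternion [x, y, z, w].
In Python, from plant import r gives the robot as it stands.
- The arm moves only by the tool step_arm, never from a script. Its argument "steps" is a list of rows, each a list of 7 numbers: the shift along the tool's x, y, z in cm, then the turn, a rotation vector about the tool's x, y, z in degrees, then the gripper's target within -1 to 1 (shut at 1, half-way at 0, fully open at -1). A call has 1 to 8 rows; each row shifts and turns the commanded pose from where the row before left it, along the tool's axes as they then stand; what a row does not reach is not made up. A row lasts 1/8 s, in which the tool goes at most 62.5 mm and 10.7 degrees, less where a joint would pass 70% of its speed; a pose out of reach is approached as far as the arm can. A call with a gripper value outside its range is refused whole. The fingers move at their own pace and stop on an object; "force" is the grip in N (left out, the last holds). Time passes only in rows, so rows that do not move let the fingers close. It gives the time, the measured TCP pose, the force, the opening and the grip force at its end, in the units of the state.
- r.get_state(): the state, without advancing time (a new reading comes with each control period).
- r.snapshot(name): name is "side" or "top" or "wrist"; returns a dict with "pixels" (384x512x3 uint8, red, green, blue), "fx", "fy", "cx", "cy" (pixels), "cam_to_world" (4x4, takes a point from camera to world coordinates). Camera axes: x right, y down, z forward; pixel columns grow to the right and rows downward; lengths in m; the calibration is good to about 2 mm. A picture is of the moment at which its call begins. There is no depth.
- r.finish_job(): hands the job in; it is judged then, once.
The state is a dict: "clock": time; "q": joint angles; "qd": joint speeds; "joint_torque": joint torques, N m; "tool_pos": TCP position; "eef_rot": TCP orientation; "contact_force": force on the tool from outside, world axes, zero at the start; "moment": the same for the moment, N m; "opening": opening from 0.0 (shut) to 1.0 (fully open); "finger_force": force on a finger pad.
Only numpy, scipy, OpenCV 4.12 (cv2) and the standard library are available. Lean on these libraries where they do the work, as an engineer would, in place of code of your own. Each camera call takes 0.05 s, during which the arm holds its last target. There are 200 camera calls.

## Working session

There is one attempt and no reset: what is moved stays moved. The work goes in short steps, Python scripts to look and compute and a tool call to move; the robot and the scene stay as the last step left them, time stands still between calls to the robot, and variables do not carry over. Pictures are saved under pics/ and viewed, at most 10 in all, crops included, and the job is handed in when it is done.

Besides the shell and the picture viewer there is one more tool, called after "Emit:" by a JSON object that holds its "api" and its "payload", one argument or row to a line. step_arm: Moves the arm, as the interface text tells. Its arguments: {"type":"object","properties":{"steps":{"type":"array","items":{"type":"array","items":{"type":"number"}}},"force":{"type":"number"}},"required":["steps"]}

```bash
mkdir -p pics; ls; cat > h.py <<'E'
import numpy as np, cv2
from plant import r
from scipy.spatial.transform import Rotation as R
def snap(n,f=None):
    s=r.snapshot(n)
    if f: cv2.imwrite('pics/'+f,cv2.cvtColor(s['pixels'],cv2.COLOR_RGB2BGR))
    return s
def ray(s,u,v,z):
    T=np.array(s['cam_to_world']);d=T[:3,:3]@[(u-s['cx'])/s['fx'],(v-s['cy'])/s['fy'],1]
    o=T[:3,3];return o+d*(z-o[2])/d[2]
def proj(s,p):
    T=np.array(s['cam_to_world']);c=T[:3,:3].T@(np.array(p)-T[:3,3])
    return c[0]/c[2]*s['fx']+s['cx'],c[1]/c[2]*s['fy']+s['cy']
def totool(d):
    return R.from_quat(r.get_state()['eef_rot']).inv().apply(d)
E
python3 - <<'E'
from h import *
a=snap('top','top.png');b=snap('side','side.png')
np.set_printoptions(precision=3,suppress=True)
for s in(a,b):print(np.array(s['cam_to_world']),s['fx'],s['cx'],s['cy'])
st=r.get_state();print(st['clock'],st['tool_pos'],R.from_quat(st['eef_rot']).as_matrix())
E
```

```text
pics
[[-0.014 -0.984  0.177  0.42 ]
 [-1.     0.011 -0.014 -0.036]
 [ 0.012 -0.177 -0.984  0.821]
 [ 0.     0.     0.     1.   ]] 364.73867809725067 256.8704676232075 185.76697484778754
[[-0.908 -0.27   0.32   0.345]
 [-0.419  0.61  -0.673  0.472]
 [-0.014 -0.745 -0.667  0.58 ]
 [ 0.     0.     0.     1.   ]] 386.36183531755984 256.71638155121013 198.1419390048646
0.1 [0.237 0.578 0.233] [[-0.925  0.38  -0.001]
 [ 0.38   0.925 -0.002]
 [-0.    -0.002 -1.   ]]
```

View pics/top.png

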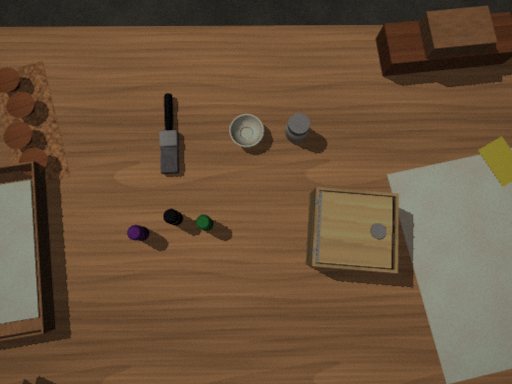

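View pics/side.png

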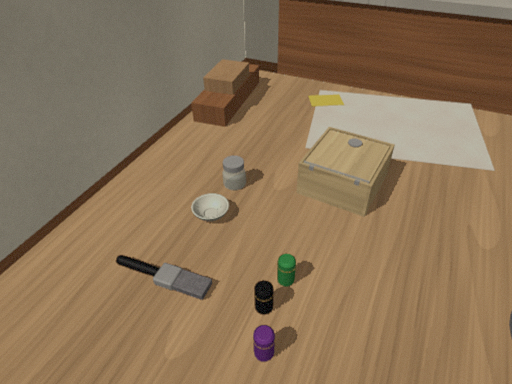

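The top view shows three caddy-shaped things: purple (138,233), black (173,217) and green (205,222). The brush handle (168,110) is also black, but it is no caddy. I choose the black one. The press plate is at (378,231), with the hinge on the left (+y) side of the box. Next I'll measure and make one close crop.

```bash
python3 - <<'E'
from h import *
np.set_printoptions(precision=4,suppress=True)
a=snap('top');b=snap('side')
P=a['pixels'];hsv=cv2.cvtColor(P,cv2.COLOR_RGB2HSV)
c1=cv2.resize(P[195:250,120:225],None,fx=5,fy=5,interpolation=cv2.INTER_CUBIC)
c2=cv2.resize(P[180:280,305:410],None,fx=5,fy=5,interpolation=cv2.INTER_CUBIC)
cv2.imwrite('pics/crop.png',cv2.cvtColor(np.vstack([c1,c2])[:,:],cv2.COLOR_RGB2BGR)) if 0 else cv2.imwrite('pics/crop.png',cv2.resize(cv2.cvtColor(np.vstack([c1,c2]),cv2.COLOR_RGB2BGR),None,fx=.77,fy=.77))
# press: grey low saturation
m=((hsv[...,1]<60)&(hsv[...,2]>70)).astype(np.uint8);m2=np.zeros_like(m);m2[215:248,362:395]=m[215:248,362:395]
M=cv2.moments(m2,True);u,v=M['m10']/M['m00'],M['m01']/M['m00'];print('press',u,v,M['m00'],ray(a,u,v,.089))
# box outline: lid shut; wood brighter
m=((hsv[...,2]>130)&(hsv[...,1]>60)).astype(np.uint8);m3=np.zeros_like(m);m3[175:285,300:410]=m[175:285,300:410]
cs=max(cv2.findContours(cv2.morphologyEx(m3,cv2.MORPH_CLOSE,np.ones((7,7))),0,2)[0],key=cv2.contourArea)
rc=cv2.minAreaRect(cs);print(rc);
for p in cv2.boxPoints(rc):print(p,ray(a,*p,.085))
# black caddy in both
for s,(u0,v0,u1,v1) in((a,(158,203,190,230)),(b,(250,278,278,318))):
    q=s['pixels'][v0:v1,u0:u1].max(2)<45
    ys,xs=np.nonzero(q);print('caddy',xs.min()+u0,xs.max()+u0,ys.min()+v0,ys.max()+v0,q.sum(),xs.mean()+u0,ys.mean()+v0, ray(s,xs.mean()+u0,ys.mean()+v0,.03))
E
```

```text
press 378.05882352941177 230.44919786096256 187.0 [ 0.4583 -0.2884  0.089 ]
((351.0206298828125, 222.81881713867188), (92.89674377441406, 95.6530532836914), 1.7357046604156494)
[303.1449 269.2165] [ 0.3845 -0.136   0.085 ]
[306.0422 173.6074] [ 0.5771 -0.149   0.085 ]
[398.8963 176.4211] [ 0.569  -0.3412  0.085 ]
[395.9991 272.0303] [ 0.3765 -0.3194  0.085 ]
caddy 164 182 209 225 233 172.84978540772534 216.93991416309012 [0.4962 0.1348 0.03  ]
caddy 255 272 281 313 480 263.79583333333335 296.7916666666667 [0.4952 0.1359 0.03  ]
```

View pics/crop.png

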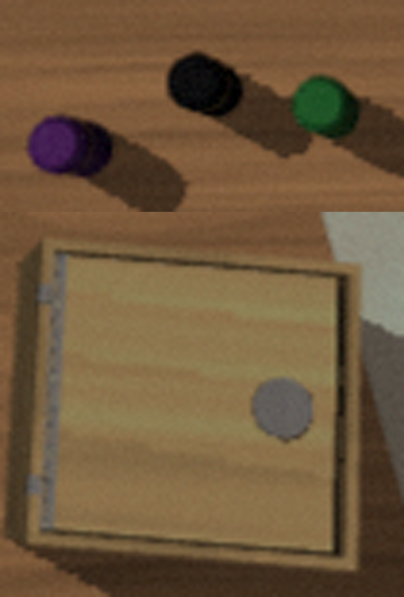

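The crop shows a black lacquered caddy at top (173,217), clearly told apart from the purple and green ones. The plate is round and clear. Next I'll work out the box yaw and rotate the tool.

```bash
python3 - <<'E'
from h import *
np.set_printoptions(precision=4,suppress=True)
a=snap('top');b=snap('side')
c=np.array([ray(a,305+x/3.85,180+(y-212)/3.85,.085) for x,y in((45,240),(360,265),(357,570),(25,543))]);print(c)
e=[c[i]-c[(i+1)%4] for i in range(4)]
for d in e:print(np.linalg.norm(d),np.degrees(np.arctan2(d[1],d[0])))
print(c.mean(0))
print('press side',proj(b,[.4583,-.2884,.089]))
for u,v in((202,219),(132,232)):print(ray(a,u,v,.06))
E
```

```text
[[ 0.5482 -0.1698  0.085 ]
 [ 0.5327 -0.3374  0.085 ]
 [ 0.3746 -0.3227  0.085 ]
 [ 0.3905 -0.1527  0.085 ]]
0.16829922137474246 84.7324741382722
0.15877590392528868 -5.299399096721819
0.1707034180706447 -95.3535881784764
0.15853906251512453 173.83171269858582
[ 0.4615 -0.2456  0.085 ]
press side (np.float64(354.7524160554522), np.float64(141.17572248171413))
[0.4883 0.0677 0.06  ]
[0.4632 0.2115 0.06  ]
```

Emit:
{"api": "step_arm", "payload": {
  "steps": [
    [0, 0, 0, 0, 0, 10, 1],
    [0, 0, 0, 0, 0, 10, 1],
    [0, 0, 0, 0, 0, 10, 1],
    [0, 0, 0, 0, 0, 10, 1],
    [0, 0, 0, 0, 0, 10, 1],
    [0, 0, 0, 0, 0, 10, 1],
    [0, 0, 0, 0, 0, 10, 1]
  ],
  "force": 10
}}

```text
clock: 1.18
tool_pos: [0.2373, 0.5781, 0.2339]
eef_rot: [0.723, 0.691, -0.0, -0.0]
contact_force: [-0.0, -0.0, 0.4]
opening: 0.231
finger_force: 0.0
```

Emit:
{"api": "step_arm", "payload": {
  "steps": [
    [0, 0, 0, 0, 0, 2.8, 1],
    [-5, 4.2, 0, 0, 0, 0, 1],
    [-5, 4.2, 0, 0, 0, 0, 1],
    [-5, 4.2, 0, 0, 0, 0, 1],
    [-5, 4.2, 0, 0, 0, 0, 1],
    [-5, 4.2, 0, 0, 0, 0, 1],
    [-5, 4.2, 0, 0, 0, 0, 1],
    [-5, 4.2, 0, 0, 0, 0, 1]
  ]
}}

```text
clock: 2.17
tool_pos: [0.4888, 0.2179, 0.2341]
eef_rot: [0.738, 0.675, 0.0, -0.0]
contact_force: [1.1, 0.4, 1.4]
opening: 0.005
finger_force: 0.0
```

Emit:
{"api": "step_arm", "payload": {
  "steps": [
    [-6, 0.2, 0, 0, 0, 0, 1],
    [-6, 0.2, 0, 0, 0, 0, 1],
    [-6, 0.2, 0, 0, 0, 0, 1],
    [-6, 0.2, 0, 0, 0, 0, 1],
    [-6, 0.2, 0, 0, 0, 0, 1],
    [-6, 0.2, 0, 0, 0, 0, 1],
    [-6, 0.2, 0, 0, 0, 0, 1],
    [-6, 0.2, 0, 0, 0, 0, 1]
  ]
}}

```text
clock: 3.18
tool_pos: [0.4607, -0.262, 0.234]
eef_rot: [0.738, 0.675, 0.0, 0.0]
contact_force: [0.7, 0.5, 0.4]
opening: 0.007
finger_force: 0.0
```

```bash
python3 - <<'E'
from h import *
np.set_printoptions(precision=4,suppress=True)
s=snap('wrist','w1.png');print(np.array(s['cam_to_world']),s['fx'],r.get_state()['tool_pos'],proj(s,[.458,-.2887,.089]))
E
```

```text
[[ 0.996  -0.0852 -0.0263  0.4669]
 [-0.0892 -0.9443 -0.3168 -0.1786]
 [ 0.0021  0.3179 -0.9481  0.3849]
 [ 0.      0.      0.      1.    ]] 297.50188291243296 [ 0.4584 -0.2732  0.2344] (np.float64(251.94201120946948), np.float64(201.0366813019986))
```

View pics/w1.png

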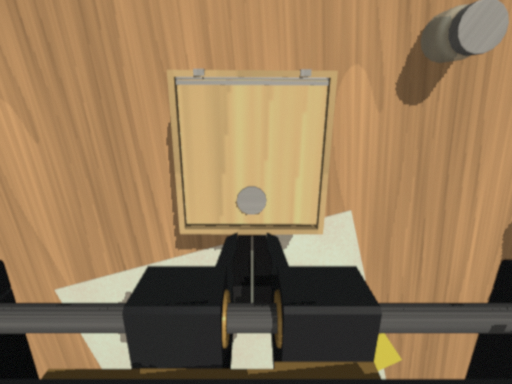

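The wrist view shows the plate at (251,200), against a predicted (252,201), so the position holds. Now I'll move over it and descend to 6 mm above.

Emit:
{"api": "step_arm", "payload": {
  "steps": [
    [-1.5, 0, 0, 0, 0, 0, 1],
    [0, 0, 4, 0, 0, 0, 1],
    [0, 0, 4, 0, 0, 0, 1],
    [0, 0, 3, 0, 0, 0, 1],
    [0, 0, 1, 0, 0, 0, 1],
    [0, 0, 0, 0, 0, 0, 1],
    [0, 0, 0, 0, 0, 0, 1]
  ]
}}

```text
clock: 4.1
tool_pos: [0.4604, -0.2752, 0.115]
eef_rot: [0.738, 0.675, 0.0, 0.001]
contact_force: [-0.5, -0.2, 0.6]
opening: 0.006
finger_force: 0.0
```

```bash
python3 - <<'E'
from h import *
st=r.get_state();p=st['tool_pos'];print(st['clock'],p,totool(np.array([.458,-.2887,p[2]])-p))
E
```

```text
4.1 [ 0.46035632 -0.27520957  0.11503417] [-1.36465280e-02 -1.14722883e-03  5.82970657e-06]
```

Emit:
{"api": "step_arm", "payload": {
  "steps": [
    [-0.7, -0.1, 0, 0, 0, 0, 1],
    [-0.65, 0, 0, 0, 0, 0, 1],
    [0, 0, 0.3, 0, 0, 0, 1],
    [0, 0, 0.3, 0, 0, 0, 1],
    [0, 0, 0, 0, 0, 0, 1],
    [0, 0, 0, 0, 0, 0, 1]
  ]
}}

```text
clock: 4.85
tool_pos: [0.4573, -0.2883, 0.1078]
eef_rot: [0.738, 0.675, 0.0, -0.0]
contact_force: [0.8, -0.6, -0.4]
opening: 0.01
finger_force: 0.0
```

Emit:
{"api": "step_arm", "payload": {
  "steps": [
    [0, 0, 0.1, 0, 0, 0, 1],
    [0, 0, 0.1, 0, 0, 0, 1],
    [0, 0, 0.1, 0, 0, 0, 1],
    [0, 0, 0, 0, 0, 0, 1]
  ]
}}

```text
clock: 5.35
tool_pos: [0.4572, -0.2885, 0.1048]
eef_rot: [0.738, 0.675, 0.0, -0.0]
contact_force: [0.3, -0.6, -0.4]
opening: 0.006
finger_force: 0.0
```

Emit:
{"api": "step_arm", "payload": {
  "steps": [
    [0, 0, 0.1, 0, 0, 0, 1],
    [0, 0, 0.1, 0, 0, 0, 1]
  ]
}}

```text
clock: 5.6
tool_pos: [0.4572, -0.2885, 0.1028]
eef_rot: [0.738, 0.675, 0.0, 0.0]
contact_force: [0.1, -0.9, -0.1]
opening: 0.003
finger_force: 0.0
```

```bash
python3 -c "
from plant import r
s=r.get_state();print(r.tip_reach,s['tool_pos'],s['contact_force'],s['joint_torque'])"
```

```text
0.017 [ 0.45724927 -0.2884998   0.10283907] [ 0.14859511 -0.93568993 -0.11393502] [-3.09317678e-03 -4.95575130e+01  1.53627187e+00 -8.15533698e+00
 -2.15832697e-02  6.37936662e-02  3.59011449e-05]
```

Emit:
{"api": "step_arm", "payload": {
  "steps": [
    [0, 0, 0.1, 0, 0, 0, 1]
  ]
}}

```text
clock: 5.72
tool_pos: [0.4572, -0.2885, 0.1018]
eef_rot: [0.738, 0.675, 0.0, -0.0]
contact_force: [0.6, 0.4, -0.6]
opening: 0.007
finger_force: 0.0
```

```bash
python3 - <<'E'
from h import *
s=snap('side');w=snap('wrist')
A=cv2.resize(s['pixels'][90:210,280:410],None,fx=3,fy=3,interpolation=cv2.INTER_CUBIC)
B=cv2.resize(w['pixels'][130:300,170:340],(390,360),interpolation=cv2.INTER_CUBIC)
cv2.imwrite('pics/c2.png',cv2.cvtColor(np.hstack([A,B]),cv2.COLOR_RGB2BGR))
E
```

```text
(no output)
```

View pics/c2.png

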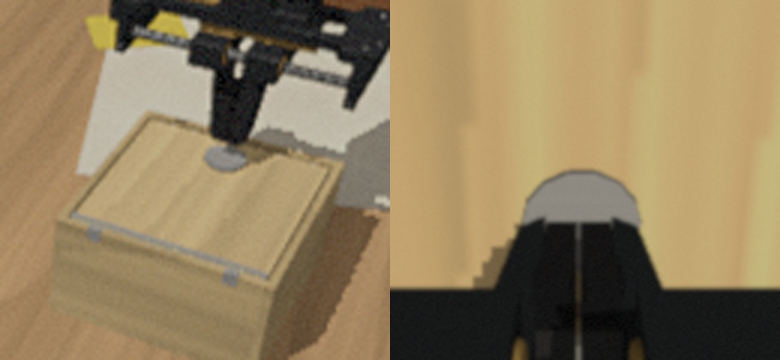

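The fingertips sit over the plate, with the plate centre at about (225,157) in the left crop. They appear to hover just above it, so I'll continue down 1 mm at a time.

Emit:
{"api": "step_arm", "payload": {
  "steps": [
    [0, 0, 0.1, 0, 0, 0, 1]
  ]
}}

```text
clock: 5.95
tool_pos: [0.4573, -0.2885, 0.1009]
eef_rot: [0.738, 0.675, 0.0, 0.0]
contact_force: [0.7, -0.5, -0.1]
opening: 0.006
finger_force: 0.0
```

Emit:
{"api": "step_arm", "payload": {
  "steps": [
    [0, 0, 0.1, 0, 0, 0, 1]
  ]
}}

```text
clock: 6.08
tool_pos: [0.4573, -0.2885, 0.0998]
eef_rot: [0.738, 0.675, 0.0, 0.0]
contact_force: [0.3, 0.5, -0.4]
opening: 0.004
finger_force: 0.0
```

```bash
python3 - <<'E'
from h import *
s=snap('side');p=r.get_state()['tool_pos'];
for dz in(0,.005,.017):print(dz,proj(s,p-[0,0,dz]))
print(proj(s,[.458,-.2887,.089]),proj(s,[.458,-.2887,.085]))
g=s['pixels'][120:155,335:375].astype(int)
for v in range(126,152):print(v,g[v-120].sum(1)[::2]//3)
E
```

```text
0 (np.float64(355.9891935633597), np.float64(137.2622279760325))
0.005 (np.float64(355.6392684265561), np.float64(139.1469280255469))
0.017 (np.float64(354.81027832167473), np.float64(143.61187645991308))
(np.float64(354.91621777627245), np.float64(141.137617023408)) (np.float64(354.6417418884345), np.float64(142.62173022414444))
126 [185 184 182 182 181 181 184 162  39  34  29  23  32  36  26  31 178 182
 178 181]
127 [181 185 185 183 184 183 185 165  30  24  29  14  36  25  28  52 184 180
 181 180]
128 [164 171 180 185 182 184 183 171  33  15  35  20  25  43  30  70 184 181
 179 178]
129 [129 133 148 166 178 183 184 159  34  31  31  22  29  33  24 112 185 181
 183 177]
130 [121  99  78 106 153 174 182 146  31  18  30  31  33  30  15 145 188 181
 184 183]
131 [142 136  96  94 131 144 166 136  32  31  30  26  30  28  11 162 186 171
 185 183]
132 [159 170 143 119 114 122 133 109  28  22  30  32  40  31  23 178 173 136
 168 169]
133 [161 166 158 147 137 128 109  88  32  23  21  30  26  31  31 166 135 117
 117 123]
134 [161 162 154 156 157 153 124  94  23  33  35  28  34  19  75 130 120
[... 793 characters left out ...]
148]
144 [156 159 156 155 160 163 157 125 130 137 138 137 137 119 123 120 146 152
 143 145]
145 [154 156 157 157 163 163 155 142 122 128 134 133 119 118 149 151 154 149
 143 147]
146 [157 155 159 157 161 159 151 153 134 117 121 116 118 151 154 153 153 144
 146 146]
147 [156 156 156 160 160 156 155 154 149 136 130 128 152 158 150 150 150 141
 146 151]
148 [155 152 157 160 162 150 155 156 154 156 160 167 162 158 151 153 150 139
 145 148]
149 [150 156 158 162 158 154 154 155 150 152 162 162 159 150 152 155 146 143
 150 150]
150 [154 155 162 162 156 158 155 151 150 157 162 162 156 149 150 149 141 147
 147 150]
151 [159 157 160 154 150 156 154 151 157 158 161 165 156 148 153 150 140 147
 150 153]
```

The side view puts the visible fingertip at row ~139, where 143.6 would be expected. So the real tip is some mm higher than computed, still above the plate. I'll go on gently.

Emit:
{"api": "step_arm", "payload": {
  "steps": [
    [0, 0, 0.1, 0, 0, 0, 1],
    [0, 0, 0.1, 0, 0, 0, 1]
  ]
}}

```text
clock: 6.38
tool_pos: [0.4572, -0.2885, 0.0978]
eef_rot: [0.738, 0.675, 0.0, -0.0]
contact_force: [-0.2, -0.2, 0.4]
opening: 0.01
finger_force: 0.0
```

Emit:
{"api": "step_arm", "payload": {
  "steps": [
    [0, 0, 0.1, 0, 0, 0, 1]
  ]
}}

```text
clock: 6.5
tool_pos: [0.4573, -0.2885, 0.0968]
eef_rot: [0.738, 0.675, 0.0, -0.0]
contact_force: [-0.1, 0.1, -0.1]
opening: 0.003
finger_force: 0.0
```

Emit:
{"api": "step_arm", "payload": {
  "steps": [
    [0, 0, 0.1, 0, 0, 0, 1]
  ]
}}

```text
clock: 6.62
tool_pos: [0.4573, -0.2885, 0.0958]
eef_rot: [0.738, 0.675, 0.0, -0.0]
contact_force: [-0.2, -1.1, -0.4]
opening: 0.006
finger_force: 0.0
```

Emit:
{"api": "step_arm", "payload": {
  "steps": [
    [0, 0, 0.1, 0, 0, 0, 1]
  ]
}}

```text
clock: 6.75
tool_pos: [0.4572, -0.2885, 0.0948]
eef_rot: [0.738, 0.675, 0.0, -0.0]
contact_force: [0.6, -0.9, 1.0]
opening: 0.006
finger_force: 0.0
```

```bash
python3 - <<'E'
from h import *
s=snap('side');p=r.get_state()['tool_pos'];print(proj(s,p-[0,0,.017]))
g=s['pixels'][120:155,335:375].astype(int)
for v in range(134,150):print(v,g[v-120].sum(1)[::2]//3)
E
```

```text
(np.float64(354.478846170864), np.float64(145.4494030351692))
134 [159 163 154 157 156 151 127  77  37  28  24  35  34  21  22 124 118 115
 123 126]
135 [164 164 154 156 159 155 161  93  17  28  29  23  39  38  21 110 121 113
 120 116]
136 [163 158 153 158 155 155 159 103  28  31  31  28  26  20  50 101 112 119
 118 117]
137 [163 151 155 158 155 156 160 110  25  23  31  32  39  36  62  81  91 109
 113 121]
138 [162 155 155 156 154 156 161 139  54  27  28  24  31  29  79  62  75  88
  91 110]
139 [157 151 157 155 158 158 160 152 110  55  34  26  25  57 102  82  83  72
  78  83]
140 [152 154 157 154 157 160 157 143 145  87  63  34  47  85 104 100  96  73
  75  71]
141 [152 161 158 155 157 160 161 139 139 112  95  68  70  94 105  93  97  93
  97 123]
142 [156 159 157 157 157 159 146 135 139 142 121  82  84  89 102  97  94  98
 124 159]
143 [155 160 156 155 160 158 151 132 138 139 141 111 115  97 101  97 116 125
 148 148]
144 [155 154 154 155 160 162 159 126 133 142 139 141 140 104 121 115 149 155
 146 147]
145 [157 154 154 156 160 165 158 140 122 130 134 133 123 121 148 146 156 149
 142 147]
146 [158 157 157 157 162 160 150 153 131 118 118 118 121 155 156 152 155 144
 144 150]
147 [156 151 158 161 161 158 155 157 154 137 129 126 155 159 151 152 153 142
 147 147]
148 [156 154 156 161 163 157 158 156 154 153 160 162 162 152 151 150 149 144
 146 147]
149 [154 157 158 162 157 151 155 154 154 158 161 161 159 154 149 155 146 141
 147 152]
```

The plate hasn't moved and the tip descends as commanded. The tip to shadow gap is about 2 px, or roughly 4–5 mm.

Emit:
{"api": "step_arm", "payload": {
  "steps": [
    [0, 0, 0.1, 0, 0, 0, 1],
    [0, 0, 0.1, 0, 0, 0, 1]
  ]
}}

```text
clock: 7.05
tool_pos: [0.4572, -0.2885, 0.0928]
eef_rot: [0.738, 0.675, 0.0, -0.0]
contact_force: [0.6, 0.7, -0.2]
opening: 0.005
finger_force: 0.0
```

Emit:
{"api": "step_arm", "payload": {
  "steps": [
    [0, 0, 0.1, 0, 0, 0, 1]
  ]
}}

```text
clock: 7.18
tool_pos: [0.4572, -0.2885, 0.0918]
eef_rot: [0.738, 0.675, 0.0, -0.0]
contact_force: [0.4, 1.0, -0.3]
opening: 0.012
finger_force: 0.0
```

Emit:
{"api": "step_arm", "payload": {
  "steps": [
    [0, 0, 0.1, 0, 0, 0, 1]
  ]
}}

```text
clock: 7.3
tool_pos: [0.4572, -0.2885, 0.0908]
eef_rot: [0.738, 0.675, 0.0, -0.0]
contact_force: [0.1, -0.1, -0.1]
opening: 0.005
finger_force: 0.0
```

Emit:
{"api": "step_arm", "payload": {
  "steps": [
    [0, 0, 0.1, 0, 0, 0, 1]
  ]
}}

```text
clock: 7.42
tool_pos: [0.4572, -0.2885, 0.0898]
eef_rot: [0.738, 0.675, 0.0, 0.0]
contact_force: [-0.4, -0.2, 0.8]
opening: 0.005
finger_force: 0.0
```

Emit:
{"api": "step_arm", "payload": {
  "steps": [
    [0, 0, 0.1, 0, 0, 0, 1]
  ]
}}

```text
clock: 7.55
tool_pos: [0.4572, -0.2885, 0.0888]
eef_rot: [0.738, 0.675, 0.0, -0.0]
contact_force: [0.3, 0.7, 0.7]
opening: 0.005
finger_force: 0.0
```

Emit:
{"api": "step_arm", "payload": {
  "steps": [
    [0, 0, 0.1, 0, 0, 0, 1]
  ]
}}

```text
clock: 7.68
tool_pos: [0.4572, -0.2885, 0.0878]
eef_rot: [0.738, 0.675, 0.0, -0.0]
contact_force: [-1.0, 1.0, 0.6]
opening: 0.006
finger_force: 0.0
```

```bash
python3 - <<'E'
from h import *
s=snap('side')
g=s['pixels'][120:155,335:375].astype(int)
for v in range(136,150):print(v,g[v-120].sum(1)[::2]//3)
E
```

```text
136 [163 155 155 159 158 157 160  81  27  24  27  25  39  36  25 101 115 113
 117 113]
137 [165 152 156 156 156 153 162  69  23  25  27  28  27  33  40  79  92 102
 111 116]
138 [160 154 158 158 152 157 162  62  21  29  38  26  39  25  72  69  81  86
  95 108]
139 [154 154 157 157 155 154 162  60  30  23  29  32  33  21  99  81  83  66
  82  85]
140 [153 153 158 155 155 159 167  87  22  27  36  24  27  37 105  99  98  75
  75  74]
141 [153 157 157 154 156 159 159 121  34  30  21  27  25  61 104  96  98  94
  93 101]
142 [153 160 157 157 154 163 149 138  76  58  36  24  26  80 107  94  89 101
 124 142]
143 [158 157 157 156 158 163 150 132 124 111  78  45  57  87  96  95 114 127
 151 151]
144 [158 154 155 155 162 163 157 127 134 143 123 105 101  88  98 113 150 153
 143 146]
145 [157 159 154 158 164 161 155 139 121 130 136 138 115  94 121 144 156 147
 146 149]
146 [157 155 155 160 163 160 156 154 130 121 122 118 124 132 156 153 153 142
 142 150]
147 [155 153 155 159 161 154 152 157 154 139 131 131 160 159 153 156 152 145
 145 148]
148 [157 157 156 160 163 155 157 152 153 155 160 165 165 156 151 155 151 139
 147 150]
149 [156 159 157 162 158 153 158 156 154 154 162 164 161 151 151 154 146 143
 148 151]
```

The tip is now at row ~143 and its shadow at row 144, so contact is about to happen.

Emit:
{"api": "step_arm", "payload": {
  "steps": [
    [0, 0, 0.1, 0, 0, 0, 1]
  ]
}}

```text
clock: 7.85
tool_pos: [0.4573, -0.2885, 0.0869]
eef_rot: [0.738, 0.675, 0.0, 0.0]
contact_force: [-0.7, 0.2, 0.7]
opening: 0.004
finger_force: 0.0
```

Emit:
{"api": "step_arm", "payload": {
  "steps": [
    [0, 0, 0.1, 0, 0, 0, 1]
  ]
}}

```text
clock: 7.98
tool_pos: [0.4572, -0.2885, 0.0858]
eef_rot: [0.738, 0.675, 0.0, 0.0]
contact_force: [0.8, -0.8, -0.9]
opening: 0.007
finger_force: 0.0
```

Emit:
{"api": "step_arm", "payload": {
  "steps": [
    [0, 0, 0.1, 0, 0, 0, 1]
  ]
}}

```text
clock: 8.1
tool_pos: [0.4572, -0.2885, 0.0848]
eef_rot: [0.738, 0.675, 0.0, -0.0]
contact_force: [-0.5, -0.1, 2.4]
opening: 0.011
finger_force: 0.7
```

Emit:
{"api": "step_arm", "payload": {
  "steps": [
    [0, 0, 0.1, 0, 0, 0, 1]
  ]
}}

```text
clock: 8.22
tool_pos: [0.4573, -0.2886, 0.0841]
eef_rot: [0.738, 0.675, 0.0, 0.0]
contact_force: [-0.3, 0.4, 6.2]
opening: 0.004
finger_force: 2.6
```

Contact came at TCP z≈0.085, so the tips really sit about 4 mm above the reported TCP. I'll allow for that later and keep pressing.

Emit:
{"api": "step_arm", "payload": {
  "steps": [
    [0, 0, 0.1, 0, 0, 0, 1]
  ]
}}

```text
clock: 8.35
tool_pos: [0.4573, -0.2886, 0.0832]
eef_rot: [0.738, 0.675, 0.0, 0.0]
contact_force: [-1.2, 0.4, 6.0]
opening: 0.007
finger_force: 2.8
```

Emit:
{"api": "step_arm", "payload": {
  "steps": [
    [0, 0, 0.06, 0, 0, 0, 1]
  ]
}}

```text
clock: 8.48
tool_pos: [0.4573, -0.2886, 0.0827]
eef_rot: [0.738, 0.675, 0.0, 0.0]
contact_force: [-0.8, 0.5, 6.3]
opening: 0.006
finger_force: 3.0
```

Emit:
{"api": "step_arm", "payload": {
  "steps": [
    [0, 0, 0.05, 0, 0, 0, 1]
  ]
}}

```text
clock: 8.6
tool_pos: [0.4573, -0.2886, 0.0823]
eef_rot: [0.738, 0.675, 0.0, 0.0]
contact_force: [-0.7, -0.0, 7.6]
opening: 0.002
finger_force: 3.9
```

Emit:
{"api": "step_arm", "payload": {
  "steps": [
    [0, 0, 0.04, 0, 0, 0, 1]
  ]
}}

```text
clock: 8.72
tool_pos: [0.4572, -0.2887, 0.082]
eef_rot: [0.738, 0.675, 0.0, 0.0]
contact_force: [-1.7, 1.1, 8.1]
opening: 0.006
finger_force: 3.9
```

Emit:
{"api": "step_arm", "payload": {
  "steps": [
    [0, 0, 0.04, 0, 0, 0, 1]
  ]
}}

```text
clock: 8.85
tool_pos: [0.4573, -0.2887, 0.0817]
eef_rot: [0.738, 0.675, 0.0, 0.0]
contact_force: [-0.6, 0.9, 7.3]
opening: 0.009
finger_force: 4.0
```

Emit:
{"api": "step_arm", "payload": {
  "steps": [
    [0, 0, 0.03, 0, 0, 0, 1]
  ]
}}

```text
clock: 8.98
tool_pos: [0.4573, -0.2887, 0.0814]
eef_rot: [0.738, 0.675, 0.0, 0.0]
contact_force: [-1.8, -0.2, 7.8]
opening: 0.005
finger_force: 4.0
```

Emit:
{"api": "step_arm", "payload": {
  "steps": [
    [0, 0, 0.04, 0, 0, 0, 1]
  ]
}}

```text
clock: 9.1
tool_pos: [0.4572, -0.2887, 0.081]
eef_rot: [0.738, 0.675, 0.0, 0.0]
contact_force: [-2.4, -0.0, 7.9]
opening: 0.004
finger_force: 4.1
```

Emit:
{"api": "step_arm", "payload": {
  "steps": [
    [0, 0, 0.04, 0, 0, 0, 1]
  ]
}}

```text
clock: 9.22
tool_pos: [0.4573, -0.2887, 0.0806]
eef_rot: [0.738, 0.675, 0.0, 0.0]
contact_force: [-0.9, 0.2, 8.2]
opening: 0.003
finger_force: 4.2
```

Emit:
{"api": "step_arm", "payload": {
  "steps": [
    [0, 0, 0.05, 0, 0, 0, 1]
  ]
}}

```text
clock: 9.35
tool_pos: [0.4573, -0.2887, 0.0801]
eef_rot: [0.738, 0.675, 0.0, 0.0]
contact_force: [-0.8, -0.1, 9.1]
opening: 0.006
finger_force: 4.3
```

Emit:
{"api": "step_arm", "payload": {
  "steps": [
    [0, 0, 0.04, 0, 0, 0, 1]
  ]
}}

```text
clock: 9.48
tool_pos: [0.4572, -0.2887, 0.0797]
eef_rot: [0.738, 0.675, 0.0, 0.0]
contact_force: [-2.9, 0.3, 9.4]
opening: 0.004
finger_force: 4.3
```

Emit:
{"api": "step_arm", "payload": {
  "steps": [
    [0, 0, 0.04, 0, 0, 0, 1]
  ]
}}

```text
clock: 9.6
tool_pos: [0.4572, -0.2887, 0.0794]
eef_rot: [0.738, 0.675, 0.0, 0.0]
contact_force: [-1.1, 0.2, 9.0]
opening: 0.007
finger_force: 4.6
```

Emit:
{"api": "step_arm", "payload": {
  "steps": [
    [0, 0, 0.04, 0, 0, 0, 1]
  ]
}}

```text
clock: 9.72
tool_pos: [0.4572, -0.2887, 0.0791]
eef_rot: [0.738, 0.675, 0.0, 0.0]
contact_force: [-1.2, 0.8, 10.1]
opening: 0.005
finger_force: 5.5
```

Emit:
{"api": "step_arm", "payload": {
  "steps": [
    [0, 0, 0.03, 0, 0, 0, 1]
  ]
}}

```text
clock: 9.85
tool_pos: [0.4573, -0.2888, 0.0789]
eef_rot: [0.738, 0.675, 0.0, 0.0]
contact_force: [-2.2, 1.2, 12.3]
opening: 0.003
finger_force: 6.2
```

Emit:
{"api": "step_arm", "payload": {
  "steps": [
    [0, 0, 0.02, 0, 0, 0, 1]
  ]
}}

```text
clock: 9.98
tool_pos: [0.4573, -0.2888, 0.0788]
eef_rot: [0.738, 0.675, 0.0, 0.0]
contact_force: [-2.6, 1.4, 13.5]
opening: 0.005
finger_force: 6.4
```

Force has reached 13.5 N, on the buffer, so the latch has let go. Retreating quickly.

Emit:
{"api": "step_arm", "payload": {
  "steps": [
    [0, 0, -6, 0, 0, 0, 1],
    [0, 0, -6, 0, 0, 0, 1],
    [0, 0, -6, 0, 0, 0, 1],
    [-2, 0, -5, 0, 0, 0, 1],
    [-4, 0, -1, 0, 0, 0, 1]
  ]
}}

```text
clock: 10.6
tool_pos: [0.4541, -0.3482, 0.3217]
eef_rot: [0.737, 0.676, 0.002, 0.003]
contact_force: [0.7, -0.7, -0.2]
opening: 0.006
finger_force: 0.0
```

```bash
python3 - <<'E'
from h import *
s=snap('side','s3.png');st=r.get_state();print(st['clock'],st['tool_pos'],st['contact_force'])
E
```

```text
10.65 [ 0.45127093 -0.35620071  0.32134252] [ 0.28729016 -5.57875511  1.44106604]
```

View pics/s3.png

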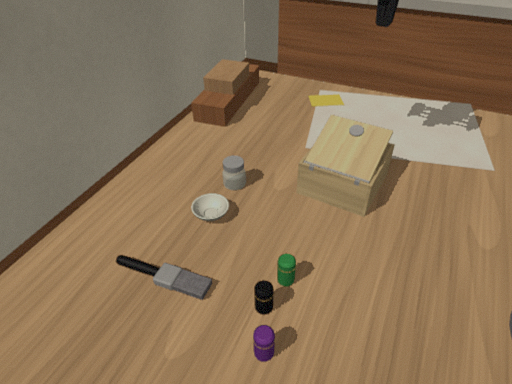

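The lid is rising freely (its free edge with the plate is at (356,131)) and the hand is clear at the top. Now I'll go to the caddy, staying high.

Emit:
{"api": "step_arm", "payload": {
  "steps": [
    [6, 0, 0, 0, 0, 0, 1],
    [6, 0, 0, 0, 0, 0, 0],
    [6, 0, 0, 0, 0, 0, -0.5],
    [6, 0, 0, 0, 0, 0, -0.5],
    [6, 0, 0, 0, 0, 0, -0.5],
    [6, 0, 0, 0, 0, 0, -0.5],
    [6, 0, 0, 0, 0, 0, -0.5],
    [6, 0.1, 0, 0, 0, 0, -0.5]
  ]
}}

```text
clock: 11.65
tool_pos: [0.4954, 0.1315, 0.3174]
eef_rot: [0.738, 0.675, -0.0, 0.0]
contact_force: [1.2, -0.6, 0.5]
opening: 0.744
finger_force: 0.0
```

Emit:
{"api": "step_arm", "payload": {
  "steps": [
    [0, 0, 4, 0, 0, 0, -0.5],
    [0, 0, 4, 0, 0, 0, -0.5],
    [0, 0, 4, 0, 0, 0, -0.5],
    [0, 0, 2, 0, 0, 0, -0.5],
    [0, 0, 0, 0, 0, 0, -0.5],
    [0, 0, 0, 0, 0, 0, -0.5]
  ]
}}

```text
clock: 12.4
tool_pos: [0.4962, 0.1299, 0.1783]
eef_rot: [0.738, 0.675, 0.001, 0.0]
contact_force: [0.3, 0.5, -0.3]
opening: 0.75
finger_force: 0.0
```

```bash
python3 - <<'E'
from h import *
np.set_printoptions(precision=4,suppress=True)
w=snap('wrist','w4.png');st=r.get_state();p=st['tool_pos'];print(st['clock'],p,st['opening'],np.array(w['cam_to_world'])[:3,3])
print(proj(w,[.4957,.1353,.06]),proj(w,[.4957,.1353,0]), totool(np.array([.4957,.1353,p[2]])-p))
for dz in (0,.017):print(proj(w,p-[0,0,dz]))
E
```

```text
12.45 [0.4965 0.1299 0.1786] 0.7483684310157199 [0.5025 0.2132 0.3292]
(np.float64(251.2375297895075), np.float64(178.93835515006438)) (np.float64(251.18117621125444), np.float64(164.15316992083405)) [ 0.0053 -0.0012  0.    ]
(np.float64(253.62871147055648), np.float64(246.09456115327657))
(np.float64(253.3918529964434), np.float64(232.6442532391907))
```

View pics/w4.png

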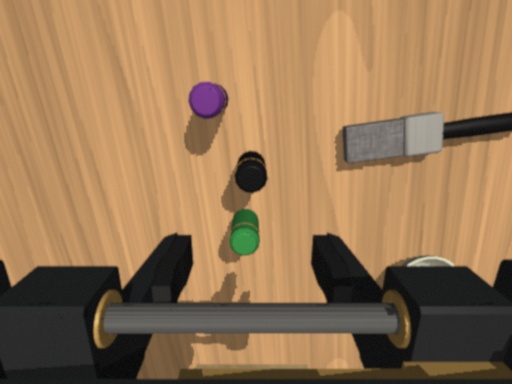

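The caddy top is at (251,178), against a predicted (251,179). The tips' far edge at row 236 confirms the tips are about 4 mm above the TCP. Now I'll correct and descend to grasp 44 mm up the caddy.

Emit:
{"api": "step_arm", "payload": {
  "steps": [
    [0.5, -0.1, 4, 0, 0, 0, -0.5],
    [0, 0, 5, 0, 0, 0, -0.5],
    [0, 0, 3, 0, 0, 0, -0.5],
    [0, 0, 2, 0, 0, 0, -0.5],
    [0, 0, 1.2, 0, 0, 0, -0.5],
    [0, 0, 0.5, 0, 0, 0, -0.5],
    [0, 0, 0, 0, 0, 0, -0.5],
    [0, 0, 0, 0, 0, 0, -0.5]
  ]
}}

```text
clock: 13.45
tool_pos: [0.4958, 0.135, 0.0214]
eef_rot: [0.738, 0.675, 0.001, 0.0]
contact_force: [-0.2, 0.0, -0.1]
opening: 0.751
finger_force: 0.0
```

Emit:
{"api": "step_arm", "payload": {
  "steps": [
    [0, 0, 0, 0, 0, 0, 0],
    [0, 0, 0, 0, 0, 0, 0.4],
    [0, 0, 0, 0, 0, 0, 1],
    [0, 0, 0, 0, 0, 0, 1],
    [0, 0, 0, 0, 0, 0, 1],
    [0, 0, 0, 0, 0, 0, 1]
  ],
  "force": 15
}}

```text
clock: 14.2
tool_pos: [0.4954, 0.1349, 0.0208]
eef_rot: [0.738, 0.675, 0.0, 0.0]
contact_force: [-0.6, 0.0, 1.5]
opening: 0.359
finger_force: 15.0
```

```bash
python3 - <<'E'
from h import *
a=snap('top');s=snap('side')
A=cv2.resize(a['pixels'][160:300,280:440],(400,350),interpolation=cv2.INTER_CUBIC)
B=cv2.resize(s['pixels'][190:330,200:360],(400,350),interpolation=cv2.INTER_CUBIC)
cv2.imwrite('pics/c5.png',cv2.cvtColor(np.hstack([A,B]),cv2.COLOR_RGB2BGR))
b=(.4615,-.2456,0);print('seat pred top',proj(a,[.4626,-.2337,.018]))
E
```

```text
seat pred top (np.float64(342.1225651577972), np.float64(230.65106177819627))
```

View pics/c5.png

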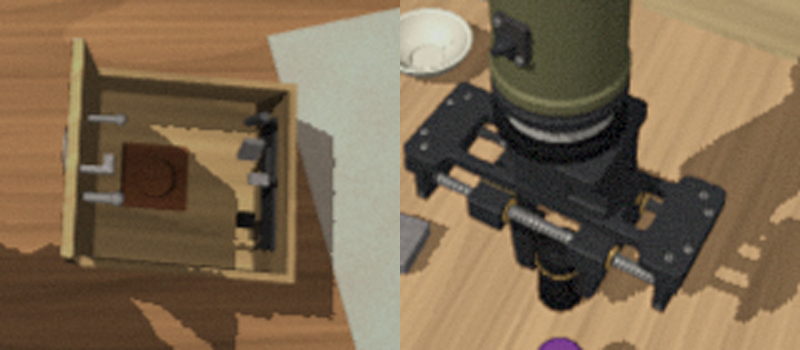

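The caddy is held (opening 31.6 mm). The box is open, with the seat block centred at top (342,230), as predicted. Three rods stick out from the lid's inner face at about (314–330, 207–239), so clearance needs checking. I'll lift first.

Emit:
{"api": "step_arm", "payload": {
  "steps": [
    [0, 0, -1, 0, 0, 0, 1],
    [0, 0, -3, 0, 0, 0, 1],
    [0, 0, -5, 0, 0, 0, 1],
    [0, 0, -6, 0, 0, 0, 1],
    [0, 0, -6, 0, 0, 0, 1],
    [0, 0, -5, 0, 0, 0, 1],
    [0, 0, -2, 0, 0, 0, 1],
    [0, 0, 0, 0, 0, 0, 1]
  ]
}}

```text
clock: 15.3
tool_pos: [0.4957, 0.1349, 0.3024]
eef_rot: [0.738, 0.675, 0.002, 0.001]
contact_force: [-0.2, 0.8, -1.8]
opening: 0.36
finger_force: 15.0
```

```bash
python3 - <<'E'
from h import *
a=snap('top');s=snap('side')
A=cv2.resize(a['pixels'][175:285,295:415],(400,367),interpolation=cv2.INTER_CUBIC)
B=cv2.resize(s['pixels'][60:225,285:405],(400,550),interpolation=cv2.INTER_CUBIC)
A=np.vstack([A,np.zeros((183,400,3),np.uint8)])
cv2.imwrite('pics/c6.png',cv2.cvtColor(np.hstack([A,B]),cv2.COLOR_RGB2BGR))
E
```

```text
(no output)
```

View pics/c6.png

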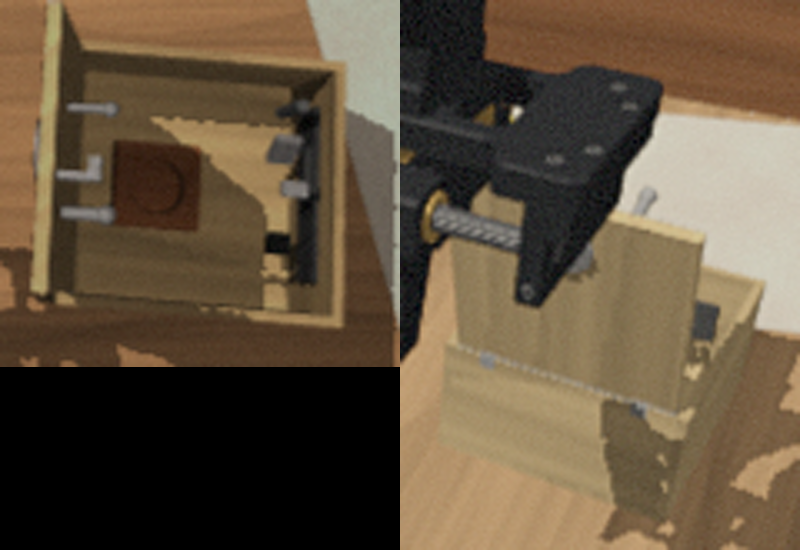

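The view shows the rods' bases at crop (68,106), (58,177) and (62,213), with heads at (112,108), (98,165) and (112,213). One head shows over the lid in the side view at about (360,118). I'll work out where they are relative to the gripper body.

```bash
python3 - <<'E'
from h import *
np.set_printoptions(precision=1,suppress=True)
a=snap('top');s=snap('side')
c=np.array([.4615,-.2456,0]);y=np.radians(-5.4);Rb=R.from_euler('z',y).as_matrix()
def line(S,u,v):
    T=np.array(S['cam_to_world']);return Rb.T@(T[:3,3]-c),Rb.T@T[:3,:3]@[(u-S['cx'])/S['fx'],(v-S['cy'])/S['fy'],1]
# lid frame: underside; angle t from shut
t=1.83;d=np.array([0,-np.cos(t),np.sin(t)]);n=np.array([0,-np.sin(t),-np.cos(t)]) # d: hinge->free edge, n: underside normal
h=np.array([0,.078,.081])
for b,e in(((68,106),(112,108)),((58,177),(98,165)),((62,213),(112,213))):
    o,r_=line(a,295+b[0]*.3,175+b[1]*.3);k=((h+.004*n-o)@n)/(r_@n);B=o+k*r_
    o2,r2=line(a,295+e[0]*.3,175+e[1]*.3)
    A=np.c_[n,-r2];L=np.linalg.lstsq(A,o2-B,rcond=None)[0]
    print('base',B*1e3,'len',L[0]*1e3,'head',(B+L[0]*n)*1e3)
o1,r1=line(a,328.6,238.9);o2,r2=line(s,360,118.5)
k=np.linalg.lstsq(np.c_[r1,-r2],o2-o1,rcond=None)[0];print('tri',(o1+k[0]*r1)*1e3,(o2+k[1]*r2)*1e3)
E
```

```text
base [ 26.3  99.1 176.2] len 23.11446561498289 head [ 26.3  76.8 182.2]
base [-14.2 107.3 207.3] len 19.55677194841618 head [-14.2  88.4 212.3]
base [-30.6  99.6 178.3] len 25.704259948798338 head [-30.6  74.8 184.8]
tri [-30.5  82.  219.9] [-31.8  81.6 219.9]
```

```bash
python3 - <<'E'
from h import *
np.set_printoptions(precision=3,suppress=True)
s=snap('side');w=snap('wrist');q=r.get_state();print(q['q'],q['tool_pos'])
T=np.array(w['cam_to_world'])[:3,3];print(T-q['tool_pos'])
u,v=proj(s,np.array([.5014,.218,.1715]));print('cam in c5 crop',400+(u-200)*2.5,(v-190)*2.5)
for dz in(.07,.1,.15,.2):
  u,v=proj(s,np.array([.4954,.1349,.0208+dz]));print(dz,400+(u-200)*2.5,(v-190)*2.5)
E
```

```text
[-0.352  0.456 -0.006  1.816  0.003  0.872 -0.449] [0.495 0.135 0.299]
[0.007 0.084 0.151]
cam in c5 crop 482.7397377146251 229.23095886942406
0.07 559.7296093701403 209.52636720811498
0.1 559.6711447083815 178.90534887102035
0.15 559.5642148952259 122.90058170207587
0.2 559.4434256854986 59.636919607693386
```

No camera body appears at its projected spot, so the camera is virtual. The body reaches only y≈50 mm in the box frame against the rods at 75 mm, so that clears. Next I'll carry the caddy to just short of the seat and measure the block from the wrist and top cameras.

Emit:
{"api": "step_arm", "payload": {
  "steps": [
    [-3, 0, 0, 0, 0, 0, 1],
    [-5.5, 0, 0, 0, 0, 0, 1],
    [-6, 0, 0, 0, 0, 0, 1],
    [-6, 0, 0, 0, 0, 0, 1],
    [-5, 0, 0, 0, 0, 0, 1],
    [-3, 0, 0, 0, 0, 0, 1],
    [-1, 0, 0, 0, 0, 0, 1],
    [0, 0, 0, 0, 0, 0, 1]
  ]
}}

```text
clock: 16.6
tool_pos: [0.4688, -0.1585, 0.3002]
eef_rot: [0.738, 0.675, -0.0, -0.001]
contact_force: [-0.5, 0.4, -0.4]
opening: 0.356
finger_force: 15.0
```

```bash
cat > m.py <<'E'
from h import *
np.set_printoptions(precision=4,suppress=True)
st=r.get_state();p=st['tool_pos'];print(st['clock'],p)
for n in('top','wrist'):
    s=snap(n,'m_'+n+'.png');h=cv2.cvtColor(s['pixels'],cv2.COLOR_RGB2HSV).astype(int)
    u0,v0=map(int,proj(s,[.4626,-.2337,.018]))
    g=h[max(v0-2,0):v0+3,u0-2:u0+3].reshape(-1,3).mean(0);print(n,(u0,v0),g)
    w=30 if n=='top' else 90
    m=((h[...,2]<g[2]+35)&(h[...,2]>g[2]-35)&(h[...,1]>g[1]-50)&(np.minimum(h[...,0],180-h[...,0])<8.5)).astype(np.uint8)
    k=np.zeros_like(m);k[max(v0-w,0):v0+w,max(u0-w,0):u0+w]=1;m=cv2.morphologyEx(m*k,cv2.MORPH_CLOSE,np.ones((5,5)));m=cv2.morphologyEx(m,cv2.MORPH_OPEN,np.ones((5,5)))
    cs=cv2.findContours(m,0,2)[0]
    if not cs: continue
    c=max(cs,key=cv2.contourArea);rc=cv2.minAreaRect(c);print(rc,cv2.contourArea(c))
    P=np.array([ray(s,*q,.018) for q in cv2.boxPoints(rc)]);print(P.mean(0),np.linalg.norm(P[0]-P[1]),np.linalg.norm(P[1]-P[2]))
    M=cv2.moments(c);print('centroid',ray(s,M['m10']/M['m00'],M['m01']/M['m00'],.018))
E
python3 m.py
```

```text
16.6 [ 0.4688 -0.1585  0.3002]
top (342, 230) [111.68  25.28  26.72]
((332.0, 219.0), (6.0, 10.0), 90.0) 59.5
[ 0.4884 -0.2127  0.018 ] 0.02214449450255101 0.013241915587399594
centroid [ 0.4884 -0.2126  0.018 ]
wrist (252, 200) [ 12.36 149.32 108.44]
```

```bash
python3 - <<'E'
from h import *
i=cv2.imread('pics/m_wrist.png');h=cv2.cvtColor(i,cv2.COLOR_BGR2HSV)
for v in range(140,260,6):print(v,' '.join('%3d/%3d/%3d'%tuple(h[v,u]) for u in range(190,320,10)))
E
```

```text
140  17/117/232  16/119/225  16/118/230  15/120/214  16/118/225  16/117/229  16/119/222  16/118/224  16/117/232  16/118/230  16/119/223  16/119/221  15/121/210
146  17/118/229  16/118/227  17/117/232  16/122/213  16/118/225  16/117/228  15/119/220  16/121/224  17/117/232  16/117/229  15/121/221  16/121/221  16/122/209
152  16/118/225  18/111/191  19/107/171  18/108/173  19/108/173  18/107/176  18/109/177  18/109/182  18/109/185  18/110/181  18/107/183  18/108/189  15/121/210
158  15/122/218  19/107/171  19/107/174  19/106/175  19/106/176  22/ 25/155  20/ 22/205  21/ 23/210  19/ 30/146  18/108/173  19/107/172  19/107/171  18/110/172
164  25/ 85/243  25/ 86/243  23/ 92/242  25/ 85/242  25/ 85/242  28/ 75/243  25/ 83/243  25/ 83/243  25/ 85/243  29/ 69/243  26/ 80/242  27/ 79/243  25/ 83/242
170  18/108/182  18/110/156  19/108/168  19/107/177  19/107/177  20/103/185  19/105/187  19/105/184  20/105/189  21/103/190  20/104/188  19/104/187  20/104/188
176  16/117/179  19/109/ 75  19/ 70/154  19/105/160  19/107/140  18/ 98/158  19/106/152  18/107/160  19/108/166  19/ 52/171  19/106/164  18/
[... 1399 characters left out ...]
  90/ 12/ 21  19/107/215  19/107/148  18/106/103  19/105/224
236  16/120/147  19/ 64/ 56  15/ 41/ 37  23/ 27/ 38   0/ 15/ 17   0/ 26/ 20  18/141/ 76  19/130/ 43 150/ 12/ 21  19/107/148  10/ 44/ 35  90/ 14/ 36  20/104/231
242  15/121/150  90/ 14/ 37 170/ 23/ 33  60/  9/ 30  17/127/ 36  18/131/ 66  90/ 13/ 20  60/ 22/ 23  19/145/142  19/ 98/ 70 165/ 18/ 29  90/ 14/ 36  16/113/173
248  14/110/ 93  90/ 30/ 34   0/ 16/ 31 150/  9/ 27  16/122/ 46 165/ 24/ 21   0/ 24/ 21 120/ 13/ 19  90/ 12/ 21  15/ 41/ 25   0/ 16/ 32  60/  8/ 32  83/ 28/ 37
254 105/ 15/ 34 120/  8/ 34  20/ 24/ 32  17/105/ 34  70/ 55/ 14   0/ 18/ 28   0/  0/ 29  60/  8/ 31  30/ 13/ 19  19/148/145   0/  9/ 30   0/  9/ 28  90/ 14/ 36
```

```bash
python3 - <<'E'
from h import *
np.set_printoptions(precision=4,suppress=True)
i=cv2.imread('pics/m_wrist.png');h=cv2.cvtColor(i,cv2.COLOR_BGR2HSV)
for v in (184,188,200,204,207):print(v,[(u,int(h[v,u,1])) for u in list(range(232,244))+list(range(262,280))])
for u in (248,252,256,260):print(u,[(v,int(h[v,u,1])) for v in range(174,184)])
E
```

```text
184 [(232, 98), (233, 63), (234, 31), (235, 20), (236, 20), (237, 20), (238, 24), (239, 56), (240, 123), (241, 148), (242, 149), (243, 153), (262, 155), (263, 149), (264, 155), (265, 149), (266, 155), (267, 151), (268, 153), (269, 150), (270, 139), (271, 118), (272, 110), (273, 105), (274, 99), (275, 64), (276, 29), (277, 20), (278, 21), (279, 21)]
188 [(232, 99), (233, 63), (234, 31), (235, 21), (236, 20), (237, 20), (238, 25), (239, 55), (240, 114), (241, 143), (242, 138), (243, 140), (262, 149), (263, 149), (264, 148), (265, 146), (266, 154), (267, 153), (268, 148), (269, 149), (270, 135), (271, 114), (272, 105), (273, 105), (274, 100), (275, 62), (276, 28), (277, 21), (278, 21), (279, 21)]
200 [(232, 108), (233, 110), (234, 119), (235, 134), (236, 145), (237, 147), (238, 149), (239, 142), (240, 144), (241, 143), (242, 144), (243, 148), (262, 152), (263, 150), (264, 148), (265, 149), (266, 151), (267, 149), (268, 149), (269, 143), (270, 128), (271, 111), (272, 105), (273, 84), (274, 43), (275, 27), (276, 21), (277, 22), (278, 22), (279, 20)]
204 [(232, 106), (233, 108), (234, 116)
[... 476 characters left out ...]
6), (263, 150), (264, 150), (265, 148), (266, 150), (267, 151), (268, 153), (269, 144), (270, 120), (271, 107), (272, 102), (273, 97), (274, 95), (275, 96), (276, 99), (277, 99), (278, 97), (279, 99)]
248 [(174, 107), (175, 106), (176, 106), (177, 107), (178, 107), (179, 109), (180, 113), (181, 133), (182, 152), (183, 149)]
252 [(174, 107), (175, 106), (176, 106), (177, 106), (178, 106), (179, 108), (180, 115), (181, 134), (182, 144), (183, 148)]
256 [(174, 107), (175, 106), (176, 108), (177, 105), (178, 108), (179, 108), (180, 112), (181, 126), (182, 149), (183, 150)]
260 [(174, 107), (175, 108), (176, 107), (177, 107), (178, 107), (179, 108), (180, 109), (181, 129), (182, 146), (183, 149)]
```

```bash
python3 - <<'E'
from h import *
np.set_printoptions(precision=4,suppress=True)
i=cv2.imread('pics/m_wrist.png');h=cv2.cvtColor(i,cv2.COLOR_BGR2HSV)
for u in (248,254,260,266):print(u,[int(h[v,u,2]) for v in range(179,193)])
s=snap('wrist');p=r.get_state()['tool_pos']
y=np.radians(-5.4);bx=np.array([np.cos(y),np.sin(y),0]);by=np.array([-np.sin(y),np.cos(y),0])
A=ray(s,252.4+.5-.5,204,.018)
for v,z in((180.9,.006),(184,.018),(185,.018)):
    B=ray(s,252.3,v,z);C=(A@bx)*bx+(B@by-.028)*by;print(v,z,'seat',C[:2],'shift',totool(np.r_[C[:2],p[2]]-p)*100)
print('rim est', totool(np.array([.4626,-.2337,p[2]])-p)*100,'w',[ray(s,u,204,.018)@bx for u in(234.9,269.95)])
E
```

```text
248 [152, 126, 86, 84, 99, 108, 108, 108, 108, 104, 104, 127, 164, 184]
254 [147, 120, 85, 85, 99, 105, 106, 106, 105, 103, 104, 107, 108, 109]
260 [151, 124, 83, 82, 96, 103, 105, 103, 104, 104, 102, 103, 100, 101]
266 [152, 124, 83, 82, 97, 102, 105, 105, 104, 104, 104, 105, 105, 104]
180.9 0.006 seat [ 0.4631 -0.2336] shift [-7.6761  0.0456 -0.0085]
184 0.018 seat [ 0.4629 -0.2349] shift [-7.8125  0.0446 -0.0087]
185 0.018 seat [ 0.4628 -0.2365] shift [-7.9721  0.0434 -0.0089]
rim est [-7.6933  0.0005 -0.0085] w [np.float64(0.455714855050907), np.float64(0.5103457953657876)]
```

Seat block seen from the wrist: edges u=235 to 270 and top edge v≈183. That gives a shift of −7.65 cm along tool x and +0.03 cm along tool y, which agrees with the rim estimate. Moving over and descending to just above the block.

Emit:
{"api": "step_arm", "payload": {
  "steps": [
    [-3, 0.03, 0, 0, 0, 0, 1],
    [-3, 0, 0, 0, 0, 0, 1],
    [-1.65, 0, 2, 0, 0, 0, 1],
    [0, 0, 4, 0, 0, 0, 1],
    [0, 0, 5, 0, 0, 0, 1],
    [0, 0, 5, 0, 0, 0, 1],
    [0, 0, 4, 0, 0, 0, 1],
    [0, 0, 2, 0, 0, 0, 1]
  ]
}}

```text
clock: 17.75
tool_pos: [0.4622, -0.2331, 0.0786]
eef_rot: [0.737, 0.676, -0.0, -0.002]
contact_force: [-0.4, -1.4, -0.4]
opening: 0.357
finger_force: 15.0
```

Emit:
{"api": "step_arm", "payload": {
  "steps": [
    [0, 0, 2, 0, 0, 0, 1],
    [0, 0, 1, 0, 0, 0, 1],
    [0, 0, 0, 0, 0, 0, 1],
    [0, 0, 0, 0, 0, 0, 1]
  ]
}}

```text
clock: 18.25
tool_pos: [0.4629, -0.2351, 0.0514]
eef_rot: [0.738, 0.675, 0.0, 0.001]
contact_force: [0.3, -0.2, -0.6]
opening: 0.352
finger_force: 15.0
```

```bash
python3 - <<'E'
from h import *
np.set_printoptions(precision=4,suppress=True)
s=r.get_state();p=s['tool_pos'];print(s['clock'],p,s['contact_force'])
by=np.array([-np.sin(np.radians(-5.4)),np.cos(np.radians(5.4)),0])
t=np.array([.4688,-.1585,p[2]]);R_=R.from_quat([.738,.675,0,0]).apply([-.0765,.0003,0]);print(totool(t+R_-p)*100)
E
```

```text
18.25 [ 0.4629 -0.2351  0.0514] [ 0.3149 -0.1679 -0.6279]
[ 0.0331 -0.0687 -0.0001]
```

Emit:
{"api": "step_arm", "payload": {
  "steps": [
    [0.06, -0.02, 0.4, 0, 0, 0, 1],
    [0, 0, 0.4, 0, 0, 0, 1],
    [0, 0, 0.3, 0, 0, 0, 1],
    [0, 0, 0.15, 0, 0, 0, 1],
    [0, 0, 0, 0, 0, 0, 1]
  ]
}}

```text
clock: 18.88
tool_pos: [0.4621, -0.2346, 0.038]
eef_rot: [0.738, 0.675, -0.0, -0.0]
contact_force: [-0.8, 0.1, -0.4]
opening: 0.36
finger_force: 15.0
```

Emit:
{"api": "step_arm", "payload": {
  "steps": [
    [0, 0, 0.1, 0, 0, 0, 1],
    [0, 0, 0.1, 0, 0, 0, 1]
  ]
}}

```text
clock: 19.12
tool_pos: [0.4622, -0.2346, 0.0362]
eef_rot: [0.738, 0.675, 0.0, 0.0]
contact_force: [0.3, 0.3, -0.6]
opening: 0.355
finger_force: 15.0
```

Base is now about 2.5 mm below the block top with no force, so it is entering the hole. I'll continue down.

Emit:
{"api": "step_arm", "payload": {
  "steps": [
    [0, 0, 0.1, 0, 0, 0, 1],
    [0, 0, 0.1, 0, 0, 0, 1],
    [0, 0, 0.1, 0, 0, 0, 1]
  ]
}}

```text
clock: 19.5
tool_pos: [0.4622, -0.2346, 0.0331]
eef_rot: [0.738, 0.675, 0.0, -0.0]
contact_force: [-0.1, -0.8, -0.3]
opening: 0.357
finger_force: 15.0
```

Emit:
{"api": "step_arm", "payload": {
  "steps": [
    [0, 0, 0.1, 0, 0, 0, 1],
    [0, 0, 0.1, 0, 0, 0, 1],
    [0, 0, 0.1, 0, 0, 0, 1]
  ]
}}

```text
clock: 19.88
tool_pos: [0.4622, -0.2346, 0.0301]
eef_rot: [0.738, 0.675, 0.0, -0.0]
contact_force: [-0.7, 0.2, -0.1]
opening: 0.358
finger_force: 15.0
```

Emit:
{"api": "step_arm", "payload": {
  "steps": [
    [0, 0, 0.08, 0, 0, 0, 1]
  ]
}}

```text
clock: 20.0
tool_pos: [0.4622, -0.2346, 0.0293]
eef_rot: [0.738, 0.675, 0.0, -0.0]
contact_force: [-0.3, 0.2, -0.4]
opening: 0.354
finger_force: 15.0
```

Emit:
{"api": "step_arm", "payload": {
  "steps": [
    [0, 0, 0.06, 0, 0, 0, 1]
  ]
}}

```text
clock: 20.12
tool_pos: [0.4622, -0.2346, 0.0288]
eef_rot: [0.738, 0.675, 0.0, 0.0]
contact_force: [0.3, 0.2, 1.4]
opening: 0.359
finger_force: 15.0
```

Emit:
{"api": "step_arm", "payload": {
  "steps": [
    [0, 0, 0.05, 0, 0, 0, 1]
  ]
}}

```text
clock: 20.25
tool_pos: [0.4623, -0.2346, 0.0287]
eef_rot: [0.738, 0.675, 0.0, 0.0]
contact_force: [-0.2, 1.0, 8.4]
opening: 0.357
finger_force: 15.0
```

Floor contact came at the predicted height (0.0288), so the caddy is fully down. I'll relax, open gently, and then retreat straight up.

Emit:
{"api": "step_arm", "payload": {
  "steps": [
    [0, 0, -0.05, 0, 0, 0, 1],
    [0, 0, 0, 0, 0, 0, 0.2],
    [0, 0, 0, 0, 0, 0, 0.1],
    [0, 0, 0, 0, 0, 0, -0.1],
    [0, 0, 0, 0, 0, 0, -0.3],
    [0, 0, 0, 0, 0, 0, -0.3],
    [0, 0, 0, 0, 0, 0, -0.3]
  ]
}}

```text
clock: 21.12
tool_pos: [0.4622, -0.2346, 0.0288]
eef_rot: [0.738, 0.675, 0.0, -0.0]
contact_force: [0.3, -0.5, 0.5]
opening: 0.65
finger_force: 0.0
```

Emit:
{"api": "step_arm", "payload": {
  "steps": [
    [0, 0, -0.5, 0, 0, 0, -0.3],
    [0, 0, -1.5, 0, 0, 0, -0.3],
    [0, 0, -3, 0, 0, 0, -0.3],
    [0, 0, -5, 0, 0, 0, -0.3],
    [0, 0, -6, 0, 0, 0, -0.3],
    [0, 0, -6, 0, 0, 0, -0.3],
    [0, 0, -5, 0, 0, 0, -0.3],
    [0, 0, -3, 0, 0, 0, -0.3]
  ]
}}

```text
clock: 22.12
tool_pos: [0.4623, -0.2348, 0.3327]
eef_rot: [0.738, 0.675, 0.001, 0.002]
contact_force: [0.2, -0.1, 0.2]
opening: 0.65
finger_force: 0.0
```

Emit:
{"api": "step_arm", "payload": {
  "steps": [
    [4, 0, 0, 0, 0, 0, -0.3],
    [6, 0, 0, 0, 0, 0, -0.3],
    [6, 0, 0, 0, 0, 0, -0.3],
    [6, 0, 0, 0, 0, 0, -0.3],
    [6, 0, 0, 0, 0, 0, -0.3],
    [4, 0, 0, 0, 0, 0, -0.3],
    [0, 0, 0, 0, 0, 0, -0.3],
    [0, 0, 0, 0, 0, 0, -0.3]
  ]
}}

```text
clock: 23.12
tool_pos: [0.4904, 0.0829, 0.3293]
eef_rot: [0.738, 0.674, -0.0, 0.0]
contact_force: [0.3, -0.2, 0.1]
opening: 0.649
finger_force: 0.0
```

```bash
python3 - <<'E'
from h import *
a=snap('top');s=snap('side')
A=cv2.resize(a['pixels'][175:285,295:415],(480,440),interpolation=cv2.INTER_CUBIC)
B=cv2.resize(a['pixels'][:,120:420],(300,384))
B=cv2.copyMakeBorder(B,0,56,0,0,cv2.BORDER_CONSTANT)
cv2.imwrite('pics/end.png',cv2.cvtColor(np.hstack([A,B]),cv2.COLOR_RGB2BGR))
print(np.array(proj(a,[.4626,-.2340,.068]))-[295,175],proj(a,[.4626,-.2340,.008]))
E
```

```text
[53.14964899 54.27973432] (np.float64(341.1665484829201), np.float64(230.90322268867178))
```

View pics/end.png

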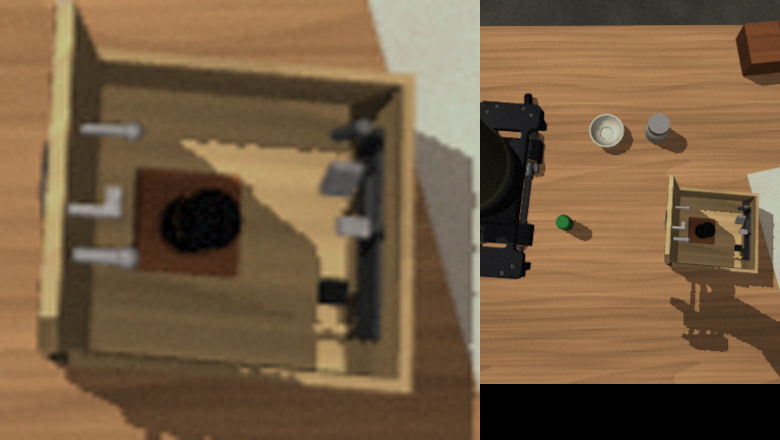

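The caddy stands upright in the seat, its top at about crop (213,217) where (213,217) was expected. The lid is open, and the jar and dish are where they were. The brush is hidden under the arm but was never approached. Handing in.

```bash
python3 -c "
from plant import r
print(r.finish_job())"
```

```text
the job is handed in; nothing more can be done
None
```

The job is handed in at about 23 s: the latch let go at 13.5 N, the lid swung up untouched, and the black caddy stands upright and fully down in the seat, released; the jar and dish are unmoved, and the brush was hidden under the arm in the last picture but never approached.

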